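# Unclamp a solar panel held by a left-hand-threaded swing clamp

## Robot

A 7-joint arm with a two-finger parallel gripper is mounted at the origin on the work surface. World frame = base frame: x ahead of the robot, y to its left, z up, the work surface at z = 0. Lengths are in m, angles in rad, forces in N, time in s.
With the tool pointing down it reaches from about 0.425 to 0.925 m from the base axis. Payload 6.8 kg.
Tool frame: the origin (TCP) lies at the centre of the arm's flange, where the gripper is bolted on; the fingertips stand 182 mm ahead of it and the grasp point (between the pads) lies 163 mm ahead of it; z points along the fingers, y is the line along which they close (so a half turn about z gives the same grasp; the last joint's range is limited). The gripper opens to 88 mm and grips with 3 to 60 N. Pads are 20 mm wide; open, the fingers measure 115 mm over their backs; the gripper's body (75 mm by 178 mm) begins 61 mm behind the grasp point.
Start: joints at [-1.244, 0.477, 0.022, 1.555, -0.011, 1.109, -0.083], TCP at [0.284, 0.612, 0.405] pointing down, gripper open.
Joint ranges: [-2.96, 2.96], [-0.34, 2.1], [-1.41, 1.46], [0.24, 2.44], [-1.37, 4.51], [0.17, 1.92], [-2.96, 2.96]. Speed limits (rad/s): [2.39, 2.39, 3.14, 3.14, 3.14, 3.14, 3.14].

## Interface

Orientations are given as a rotation vector (axis times angle).
In Python, from plant import get_obs, camera, job_done gives the robot as it stands.
- The arm moves only by the tool apply_moves, never from a script. Its argument "increments" is a list of rows, each an object of numbers: "gripper": the opening, from -1 (shut) to 1 (fully open); "tx", "ty", "tz": the shift along the tool's x, y, z in mm; "rx", "ry", "rz": the turn, a rotation vector about the tool's x, y, z in degrees. A call has 1 to 10 rows; each row shifts and turns the commanded pose from where the row before left it, along the tool's axes as they then stand; what a row does not reach is not made up. A row lasts 1/12 s, in which the tool goes at most 41.7 mm and 7.16 degrees, less where a joint would pass 70% of its speed; a pose out of reach is approached as far as the arm can. A call with a gripper value outside its range is refused whole. The fingers move at their own pace and stop on an object; "squeeze" is the grip in N (left out, the last holds). Time passes only in rows, so rows that do not move let the fingers close. It gives the time, the measured TCP pose, the force, the opening and the grip force at its end, in the units of the state.
- get_obs(): the state, without advancing time (a new reading comes with each control period).
- camera(name): name is "scene" or "side" or "wrist"; returns a dict with "frame" (384x512x3 uint8, red, green, blue), "mtx" (3x3 intrinsics, pixels), "view" (4x4, takes a point from world to camera coordinates); the wrist camera has in their place "T_tool_cam" (4x4, takes a point from camera to tool coordinates, whose origin is the TCP and whose axes are the flange's). Camera axes: x right, y up, looking along -z (the intrinsics and any distortion apply to the point x, -y, -z); pixel columns grow to the right and rows downward; lengths in m; the calibration is good to about 2 mm. A picture is of the moment at which its call begins: read the wrist's pose just before it. There is no depth.
- job_done(): hands the job in; it is judged then, once.
The state is a dict: "time": time; "joint_pos": joint angles; "joint_vel": joint speeds; "joint_torque": joint torques, N m; "tcp_pos": TCP position; "tool_rot": TCP orientation; "force": force on the tool from outside, world axes, zero at the start; "ft_torque": the same for the moment, N m; "gripper_width": finger opening in m; "finger_force": force on a finger pad.
Only numpy, scipy, OpenCV 4.12 (cv2) and the standard library are available. Lean on these libraries where they do the work, as an engineer would, in place of code of your own. Each camera call takes 0.05 s, during which the arm holds its last target. There are 200 camera calls.

## Task

Free the small solar panel that is held by the orange swing clamp: this clamp has a left-hand thread, so loosen it the way such a thread calls for, until its brass toe has swung completely clear of the panel. Never tighten it noticeably further, leave the panel lying in its place, and leave the black clamp next to it as it is.

Things in the scene. Friction and masses are not known exactly. Their poses are not given: they have to be found in the camera images.
- lh_clamp (a joint): turning angle (rad) of the orange clamp; knob and toe turn as one about a vertical axis. Left-hand thread: grows as it is turned clockwise seen from above, which loosens it; counter-clockwise tightens. At 0 the toe points square over the panel's edge; starts at 0 to 0.3; clear of the panel from 0.95 on. Stops at -0.3 (tight) and 1.75. Friction about 0.12 N m; stays where left.
- lh_grip (a point): grip of the orange clamp: point on its axis, 60 mm above the bench, in an upright bar 44 mm long, 16 mm wide, from 29 mm below to 14 mm above this point, on a 42 mm collar. Turns with the clamp: x along the bar towards the toe's tip, y across the bar (grip this width), z up. Brass toe under the collar: 12 mm wide, tip 46 mm from the axis, its top 26 mm above the bench. Plate: 180 x 125 x 12 mm.
- lh_panel: the dark blue solar panel with silver lines under the orange clamp's toe, 90 x 70 x 5 mm, loose between low locating pins on the same aluminium plate. Origin: centre of its underside, 12 mm above the bench; x along its length, away from the clamp; its near edge is 32 mm from the clamp's axis; z up.
- rh_toe (a point): tip of the brass toe of the black clamp, a bystander of the same shape and size with an ordinary right-hand thread, on its own plate with its own panel; 46 mm out from that clamp's axis and 22 mm above the bench; x points away from that axis.
Mind the look-alikes: they are no part of the job. Leave any pink or purple look-alike of the lh_panel alone.

How it is judged:
By the outcome, as a careful person would: the job done as asked, in the order asked, and still so for the second after the job is handed in, with the robot touching nothing.
It also fails if it takes over 32 s, if anything falls off the work surface, if the arm or the gripper's body presses on something with over 40 N, if the wrist force passes 120 N, or if a joint passes its speed limit or range.

## Working session

There is one attempt and no reset: what is moved stays moved. The work goes in short steps, Python scripts to look and compute and a tool call to move; the robot and the scene stay as the last step left them, time stands still between calls to the robot, and variables do not carry over. Pictures are saved under pics/ and viewed, at most 10 in all, crops included, and the job is handed in when it is done.

Besides the shell and the picture viewer there is one more tool, called after ">>>" as name(argument=value, ...), one argument or row to a line, values as JSON. apply_moves: Moves the arm, as the interface text tells. Its arguments: {"type":"object","properties":{"increments":{"type":"array","items":{"type":"object","properties":{"gripper":{"type":"number"},"tx":{"type":"number"},"ty":{"type":"number"},"tz":{"type":"number"},"rx":{"type":"number"},"ry":{"type":"number"},"rz":{"type":"number"}}}},"squeeze":{"type":"number"}},"required":["increments"]}

```bash
mkdir -p pics; ls; python3 - <<'E'
from plant import get_obs,camera
import cv2,numpy as np,pickle
o=get_obs();print({k:np.round(v,3) for k,v in o.items()})
ims=[]
for n in ["scene","side","wrist"]:
    c=camera(n);c['obs']=o;pickle.dump(c,open(f'{n}.pkl','wb'))
    print(n,{k:np.round(v,3).tolist() for k,v in c.items() if k not in('frame','obs')})
    cv2.imwrite(f'pics/{n}0.png',c['frame'][...,::-1])
E
```

```text
pics
{'time': np.float64(0.0), 'joint_pos': array([-1.244,  0.478,  0.022,  1.556, -0.012,  1.109, -0.083]), 'joint_vel': array([-0.001, -0.   , -0.001,  0.001,  0.001, -0.   ,  0.001]), 'joint_torque': array([-1.0000e-03, -5.8283e+01,  1.5340e+00, -2.7261e+01, -5.4000e-02,
        1.7000e-02,  0.0000e+00]), 'tcp_pos': array([0.284, 0.612, 0.404]), 'tool_rot': array([-6.770e-01, -3.067e+00,  3.000e-03]), 'force': array([-0.161, -1.072,  0.293]), 'ft_torque': array([ 0.001, -0.004, -0.006]), 'finger_force': np.float64(0.0), 'gripper_width': np.float64(0.088)}
scene {'mtx': [[392.571, 0.0, 252.207], [0.0, 392.571, 187.872], [0.0, 0.0, 1.0]], 'view': [[0.738, 0.674, 0.017, -0.455], [-0.434, 0.456, 0.777, 0.164], [0.516, -0.581, 0.629, -1.223], [0.0, 0.0, 0.0, 1.0]]}
side {'mtx': [[408.178, 0.0, 255.428], [0.0, 408.178, 189.628], [0.0, 0.0, 1.0]], 'view': [[0.798, -0.603, -0.012, -0.416], [0.32, 0.407, 0.855, -0.245], [-0.511, -0.686, 0.518, -0.642], [0.0, 0.0, 0.0, 1.0]]}
wrist {'mtx': [[322.303, 0.0, 257.987], [0.0, 322.303, 190.699], [0.0, 0.0, 1.0]], 'T_tool_cam': [[0.001, 0.958, 0.286, 0.078], [1.0, -0.0, -0.0, -0.001], [-0.0, 0.286, -0.958, 0.02], [0.0, 0.0, 0.0, 1.0]]}
```

View pics/scene0.png

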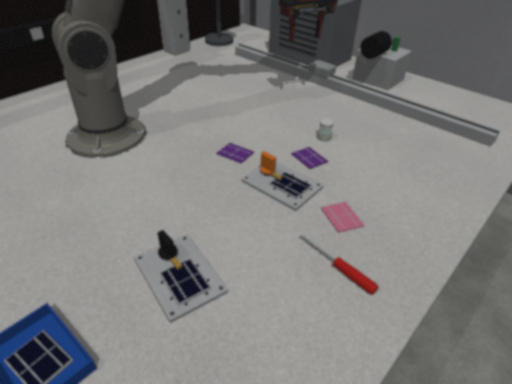

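View pics/side0.png

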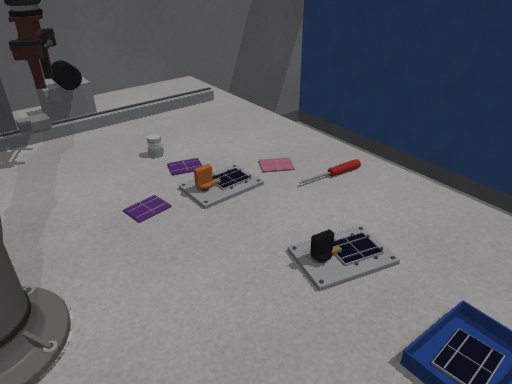

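The orange clamp is at scene (268,163) and side (204,178), with its dark panel at scene (291,183) and side (232,178).
Possible look-alikes in the scene view:
- purple cards at (235,152) and (310,157)
- pink card at (342,216)
- black clamp at (167,245) with its panel at (185,281)
- panel in the blue tray at (40,355)

I choose the orange clamp at (268,163).

```bash
cat >h.py <<'E'
import numpy as np,cv2
from scipy.spatial.transform import Rotation as R
def cam_pose(c):
    if 'view' in c: return np.linalg.inv(c['view'])
    T=np.eye(4);T[:3,:3]=R.from_rotvec(c['obs']['tool_rot']).as_matrix();T[:3,3]=c['obs']['tcp_pos']
    return T@c['T_tool_cam']
def ray(c,u,v):
    K=c['mtx'];T=cam_pose(c)
    d=T[:3,:3]@np.array([(u-K[0,2])/K[0,0],-(v-K[1,2])/K[1,1],-1]);return T[:3,3],d/np.linalg.norm(d)
def plane(c,u,v,z):
    p,d=ray(c,u,v);return p+d*(z-p[2])/d[2]
def proj(c,X):
    q=np.linalg.inv(cam_pose(c))@np.append(X,1);K=c['mtx'];return K[0,0]*q[0]/-q[2]+K[0,2],-K[1,1]*q[1]/-q[2]+K[1,2]
def tri(a,b):
    A=np.zeros((3,3));y=np.zeros(3)
    for p,d in(a,b):
        M=np.eye(3)-np.outer(d,d);A+=M;y+=M@p
    return np.linalg.solve(A,y)
def blobs(m,amin=15):
    n,l,s,ce=cv2.connectedComponentsWithStats(m.astype(np.uint8));return [(s[i].tolist(),ce[i].round(1).tolist()) for i in range(1,n) if s[i,4]>=amin]
E
python3 - <<'E'
import pickle
from h import *
C={n:pickle.load(open(n+'.pkl','rb')) for n in('scene','side')}
cen={}
for n,c in C.items():
    h=cv2.cvtColor(c['frame'],cv2.COLOR_RGB2HSV).astype(int);H,S,V=h[...,0],h[...,1],h[...,2]
    print(n,'orange',blobs((H<17)&(H>5)&(S>150)&(V>110)),'brass',blobs((H>=17)&(H<28)&(S>100)&(V>100),6))
    r=(slice(150,215),slice(240,330)) if n=='scene' else (slice(155,210),slice(170,270))
    b=blobs((V[r]<70),30);print('dark(crop)',b)
    cen[n]=blobs((H<17)&(H>5)&(S>150)&(V>110))
    x0,y0=r[1].start,r[0].start
    cv2.imwrite(f'pics/{n}c.png',cv2.resize(c['frame'][r][...,::-1],None,fx=6 if n=='scene' else 6,fy=6,interpolation=cv2.INTER_CUBIC))
a=max(cen['scene'])[1];
for s in cen['scene']:
  for t in cen['side']:
    X=tri(ray(C['scene'],*s[1]),ray(C['side'],*t[1]));print(s[1],t[1],X.round(4),proj(C['scene'],X))
E
```

```text
scene orange [([261, 152, 14, 22, 221], [267.4, 163.2])] brass [([272, 172, 9, 6, 29], [275.9, 174.9]), ([171, 257, 10, 11, 55], [175.6, 262.1])]
dark(crop) [([32, 23, 37, 23, 370], [50.6, 34.2])]
side orange [([194, 165, 17, 7, 59], [202.4, 167.8]), ([199, 181, 14, 6, 45], [206.4, 184.0])] brass [([213, 178, 7, 5, 18], [215.8, 180.1]), ([332, 246, 10, 6, 35], [335.8, 248.4])]
dark(crop) [([43, 13, 38, 20, 310], [60.6, 22.1]), ([27, 32, 12, 5, 30], [32.9, 34.1])]
[267.4, 163.2] [202.4, 167.8] [0.5058 0.1824 0.0612] (np.float64(268.5070408324643), np.float64(159.21965909321779))
[267.4, 163.2] [206.4, 184.0] [0.502  0.1798 0.0377] (np.float64(266.3735764141), np.float64(166.32113880501151))
```

View pics/scenec.png

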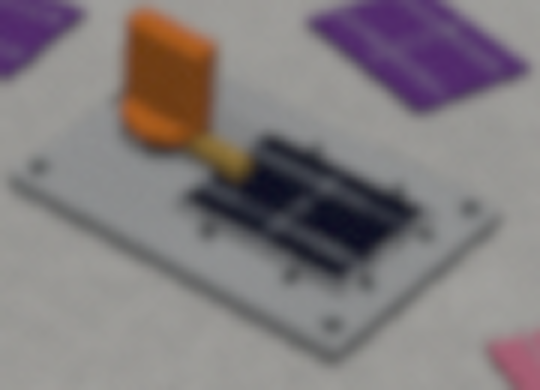

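The close crop confirms the orange bar on its collar, the brass toe over the near edge of the dark blue panel, and the purple cards outside the plate.

```bash
python3 - <<'E'
import pickle
from h import *
S,D=[pickle.load(open(n+'.pkl','rb')) for n in('scene','side')]
ps,pd=plane(S,290.6,184.2,.017),plane(D,230.6,177.1,.017)
print('panel',ps.round(4),pd.round(4))
print('toe',plane(S,275.9,174.9,.026).round(4),plane(D,215.8,180.1,.026).round(4))
for c,x0,y0,pts in((S,240,150,[(130,12),(215,45)]),):
    e=[plane(c,x0+u/6,y0+v/6,.074) for u,v in pts];print('bar top front edge',np.round(e,4),np.linalg.norm(e[1]-e[0]),np.degrees(np.arctan2(*(e[1]-e[0])[1::-1])))
m=(ps+pd)/2
for a in (np.array([.503,.181,0]),): v=m-a;print(np.hypot(*v[:2]),np.degrees(np.arctan2(v[1],v[0])))
Rt=R.from_rotvec(S['obs']['tool_rot']).as_matrix();print(Rt.round(3),'yaw x',np.degrees(np.arctan2(Rt[1,0],Rt[0,0])))
t=np.array([.503,.181,.33]);print('shift tool mm',(Rt.T@(t-S['obs']['tcp_pos'])*1e3).round(0))
E
```

```text
panel [0.5812 0.1857 0.017 ] [0.5827 0.1871 0.017 ]
toe [0.5351 0.1806 0.026 ] [0.5361 0.184  0.026 ]
bar top front edge [[0.4828 0.1808 0.074 ]
 [0.526  0.1871 0.074 ]] 0.043677516092014805 8.261749199698984
0.07912426430270876 3.907493822784162
[[-0.907  0.421 -0.001]
 [ 0.421  0.907 -0.002]
 [-0.    -0.002 -1.   ]] yaw x 155.09129587558667
shift tool mm [-380. -299.   74.]
```

>>> apply_moves(
  increments=[
    {"gripper": 1, "tx": -31, "ty": -25, "tz": 6},
    {"gripper": 1, "tx": -31, "ty": -25, "tz": 6},
    {"gripper": 1, "tx": -31, "ty": -25, "tz": 6},
    {"gripper": 1, "tx": -31, "ty": -25, "tz": 6},
    {"gripper": 1, "tx": -31, "ty": -25, "tz": 6},
    {"gripper": 1, "tx": -31, "ty": -25, "tz": 6},
    {"gripper": 1, "tx": -31, "ty": -25, "tz": 6},
    {"gripper": 1, "tx": -31, "ty": -25, "tz": 6},
    {"gripper": 1, "tx": -31, "ty": -25, "tz": 6},
    {"gripper": 1, "tx": -31, "ty": -25, "tz": 6},
  ],
)

```text
invalid input at $.increments[0]: expected keys gripper, tx, ty, tz, rx, ry, rz
```

>>> apply_moves(
  increments=[
    {"tx": -35, "ty": -25, "tz": 7},
    {"tx": -35, "ty": -24, "tz": 7},
    {"rz": -6.5},
    {"rz": -6.5},
    {"rz": -6.5},
    {"rz": -6.5},
    {"rz": -5},
    {},
    {},
  ],
)

```text
invalid input at $.increments[0]: expected keys gripper, tx, ty, tz, rx, ry, rz
```

```bash
python3 - <<'E'
from plant import get_obs,camera
import pickle
from h import *
o=get_obs();c=camera('wrist');c['obs']=o;pickle.dump(c,open('w1.pkl','wb'))
cv2.imwrite('pics/w1.png',c['frame'][...,::-1])
Rt=R.from_rotvec(o['tool_rot']).as_matrix();print(o['time'],o['tcp_pos'].round(4),o['joint_pos'].round(2),'yaw',np.degrees(np.arctan2(Rt[1,0],Rt[0,0])),'tilt',Rt[:,2].round(3))
h=cv2.cvtColor(c['frame'],cv2.COLOR_RGB2HSV).astype(int);H,S,V=h[...,0],h[...,1],h[...,2]
m=((H<17)&(H>5)&(S>150)&(V>90));print(blobs(m))
b=((H>=17)&(H<28)&(S>100)&(V>90));print('brass',blobs(b))
E
```

```text
0.15 [0.2843 0.612  0.4039] [-1.24  0.48  0.02  1.56 -0.01  1.11 -0.08] yaw 155.08917323814805 tilt [-0.    -0.001 -1.   ]
[]
brass []
```

View pics/w1.png

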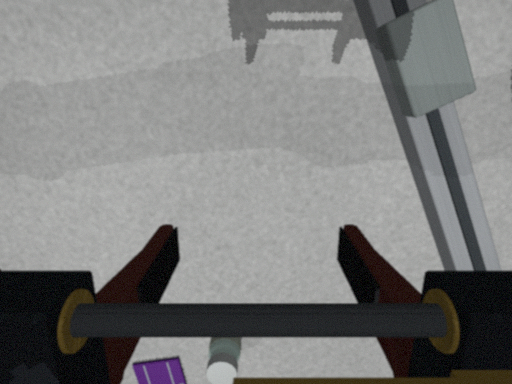

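The wrist view at the start shows only the jar (222,370) and a purple card (160,372); rows must carry all keys, so I resend them in full.

>>> apply_moves(
  increments=[
    {"gripper": 1, "tx": -35, "ty": -19.5, "tz": 3.5, "rx": 0, "ry": 0, "rz": 0},
    {"gripper": 1, "tx": -35, "ty": -19.5, "tz": 3.5, "rx": 0, "ry": 0, "rz": 0},
    {"gripper": 1, "tx": -35, "ty": -19.5, "tz": 3.5, "rx": 0, "ry": 0, "rz": 0},
    {"gripper": 1, "tx": -35, "ty": -19.5, "tz": 3.5, "rx": 0, "ry": 0, "rz": 0},
    {"gripper": 1, "tx": -35, "ty": -19.5, "tz": 3.5, "rx": 0, "ry": 0, "rz": 0},
    {"gripper": 1, "tx": -35, "ty": -19.5, "tz": 3.5, "rx": 0, "ry": 0, "rz": 0},
    {"gripper": 1, "tx": -35, "ty": -19.5, "tz": 3.5, "rx": 0, "ry": 0, "rz": 0},
    {"gripper": 1, "tx": -35, "ty": -19.5, "tz": 3.5, "rx": 0, "ry": 0, "rz": 0},
    {"gripper": 1, "tx": -35, "ty": -19.5, "tz": 3.5, "rx": 0, "ry": 0, "rz": 0},
    {"gripper": 1, "tx": -35, "ty": -19.5, "tz": 3.5, "rx": 0, "ry": 0, "rz": 0},
  ],
)

```text
time: 1.03
tcp_pos: [0.5204, 0.2861, 0.3695]
tool_rot: [-0.677, -3.068, -0.0]
force: [0.2, -0.2, -0.3]
gripper_width: 0.0876
finger_force: 0.0
```

>>> apply_moves(
  increments=[
    {"gripper": 1, "tx": -35, "ty": -19.5, "tz": 3.5, "rx": 0, "ry": 0, "rz": 0},
    {"gripper": 1, "tx": -35, "ty": -19.5, "tz": 3.5, "rx": 0, "ry": 0, "rz": 0},
    {"gripper": 1, "tx": -35, "ty": -20, "tz": 3.5, "rx": 0, "ry": 0, "rz": 0},
    {"gripper": 1, "tx": 0, "ty": 0, "tz": 0, "rx": 0, "ry": 0, "rz": -6},
    {"gripper": 1, "tx": 0, "ty": 0, "tz": 0, "rx": 0, "ry": 0, "rz": -6},
    {"gripper": 1, "tx": 0, "ty": 0, "tz": 0, "rx": 0, "ry": 0, "rz": -6},
    {"gripper": 1, "tx": 0, "ty": 0, "tz": 0, "rx": 0, "ry": 0, "rz": -6},
    {"gripper": 1, "tx": 0, "ty": 0, "tz": 0, "rx": 0, "ry": 0, "rz": -6},
    {"gripper": 1, "tx": 0, "ty": 0, "tz": 0, "rx": 0, "ry": 0, "rz": 0},
    {"gripper": 1, "tx": 0, "ty": 0, "tz": 0, "rx": 0, "ry": 0, "rz": 0},
  ],
)

```text
time: 1.87
tcp_pos: [0.59, 0.19, 0.359]
tool_rot: [0.134, -3.138, -0.0]
force: [0.6, -0.1, 0.8]
gripper_width: 0.0876
finger_force: 0.0
```

```bash
cat >w.py <<'E'
from plant import get_obs,camera
import pickle,sys
from h import *
o=get_obs();c=camera('wrist');c['obs']=o;pickle.dump(c,open(sys.argv[1]+'.pkl','wb'))
cv2.imwrite(f'pics/{sys.argv[1]}.png',c['frame'][...,::-1])
Rt=R.from_rotvec(o['tool_rot']).as_matrix();print(o['time'],o['tcp_pos'].round(4),o['joint_pos'].round(2),'yaw',np.degrees(np.arctan2(Rt[1,0],Rt[0,0])),'tilt',Rt[:,2].round(3))
h=cv2.cvtColor(c['frame'],cv2.COLOR_RGB2HSV).astype(int);H,S,V=h[...,0],h[...,1],h[...,2]
m=((H<17)&(H>5)&(S>150)&(V>60));print(blobs(m,60))
b=((H>=17)&(H<28)&(S>100)&(V>90));print('brass',blobs(b,40))
E
python3 w.py w2
```

```text
1.8667 [0.59  0.19  0.359] [-0.45  0.43  0.05  1.74 -0.02  0.97  1.26] yaw -175.10251368322272 tilt [-0.  0. -1.]
[([238, 53, 45, 58, 1831], [260.2, 81.9])]
brass [([250, 110, 14, 25, 302], [256.6, 122.2]), ([452, 310, 7, 36, 125], [455.6, 329.2]), ([58, 318, 8, 32, 110], [60.6, 334.1])]
```

View pics/w2.png

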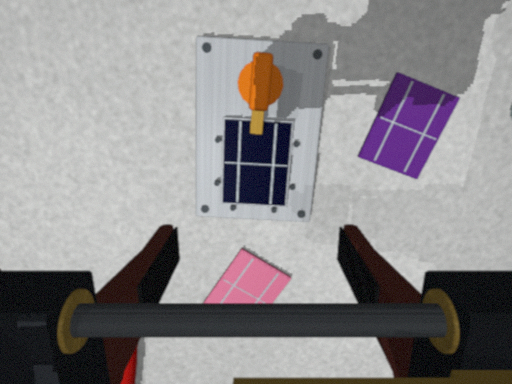

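The wrist view shows the orange bar at (262,70) on its collar at (260,84), the toe tip at (257,134), and the dark panel at (257,162).

```bash
python3 - <<'E'
import pickle
from h import *
c=pickle.load(open('w2.pkl','rb'))
ax=plane(c,260.5,84,.028);tip=plane(c,257,134,.026)
print('axis',ax.round(4),'tip',tip.round(4))
v=tip-ax;print('toe len',np.hypot(*v[:2]),'dir',np.degrees(np.arctan2(v[1],v[0])))
q=[plane(c,*p,.017) for p in((226,117),(293,122),(286,206),(223,203))]
m=np.mean(q,0);u=(q[2]+q[3]-q[0]-q[1])/2;u/=np.linalg.norm(u)
print('panel',m.round(4),'len',np.linalg.norm(q[3]-q[0]),np.linalg.norm(q[1]-q[0]),'dir',np.degrees(np.arctan2(u[1],u[0])),'axis from panel',(m-.077*u).round(4))
print('bar top back',plane(c,254,53,.074).round(4),plane(c,271,53,.074).round(4))
print('proj axis top',proj(c,[.503,.181,.074]),proj(c,[.503,.181,.03]))
E
```

```text
axis [0.5017 0.1837 0.028 ] tip [0.5475 0.1844 0.026 ]
toe len 0.04579923987314457 dir 0.8542820349297384
panel [0.5783 0.1869 0.017 ] len 0.08880190406638766 0.06574071439029813 dir 1.551505090080415 axis from panel [0.5013 0.1849 0.017 ]
bar top back [0.4812 0.1766 0.074 ] [0.4801 0.1895 0.074 ]
proj axis top (np.float64(257.35669654548445), np.float64(83.57783787801235)) (np.float64(257.44454541363655), np.float64(85.17484796365406))
```

>>> apply_moves(
  increments=[
    {"gripper": 1, "tx": 0, "ty": 0, "tz": 0, "rx": 0, "ry": 0, "rz": 4},
    {"gripper": 1, "tx": 30, "ty": -1.5, "tz": 0, "rx": 0, "ry": 0, "rz": 0},
    {"gripper": 1, "tx": 30, "ty": -1.5, "tz": 0, "rx": 0, "ry": 0, "rz": 0},
    {"gripper": 1, "tx": 28.5, "ty": -1.5, "tz": 0, "rx": 0, "ry": 0, "rz": 0},
    {"gripper": 1, "tx": 0, "ty": 0, "tz": 27, "rx": 0, "ry": 0, "rz": 0},
    {"gripper": 1, "tx": 0, "ty": 0, "tz": 27, "rx": 0, "ry": 0, "rz": 0},
    {"gripper": 1, "tx": 0, "ty": 0, "tz": 26, "rx": 0, "ry": 0, "rz": 0},
    {"gripper": 1, "tx": 0, "ty": 0, "tz": 0, "rx": 0, "ry": 0, "rz": 0},
  ],
)

```text
time: 2.58
tcp_pos: [0.4996, 0.1835, 0.2753]
tool_rot: [0.027, -3.135, 0.005]
force: [-0.3, -0.2, 0.5]
gripper_width: 0.0874
finger_force: 0.0
```

```bash
python3 w.py w3; python3 - <<'E'
from plant import camera
import cv2
f=camera('side')['frame'];cv2.imwrite('pics/s3.png',cv2.resize(f[100:220,130:290,::-1],None,fx=4,fy=4))
E
```

```text
2.5833 [0.4996 0.1835 0.2753] [-0.5   0.41  0.04  2.01 -0.02  0.73  1.14] yaw -179.01492786326162 tilt [-0.006 -0.003 -1.   ]
[([233, 182, 55, 84, 3031], [260.2, 219.3])]
brass [([450, 305, 9, 40, 133], [455.1, 324.8]), ([58, 310, 7, 42, 137], [60.8, 331.5])]
```

View pics/s3.png

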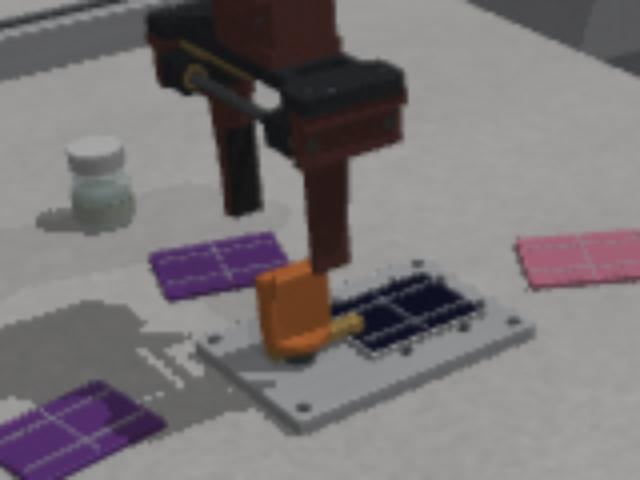

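The side view shows the open fingers above and straddling the orange bar, with nothing else near them. Next I descend the remaining 50 mm.

```bash
python3 - <<'E'
import pickle
from h import *
c=pickle.load(open('w3.pkl','rb'))
h=cv2.cvtColor(c['frame'],cv2.COLOR_RGB2HSV).astype(int);m=(h[...,0]<17)&(h[...,0]>5)&(h[...,1]>150)&(h[...,2]>60)
for r in(184,190,196):
    x=np.where(m[r,225:295])[0]+225;print(r,x[[0,-1]],plane(c,x[0],r,.074).round(4),plane(c,x[-1],r,.074).round(4))
E
```

```text
184 [253 268] [0.4695 0.1783 0.074 ] [0.4693 0.1871 0.074 ]
190 [242 279] [0.4732 0.1719 0.074 ] [0.4728 0.1936 0.074 ]
196 [238 283] [0.477  0.1696 0.074 ] [0.4765 0.1961 0.074 ]
```

>>> apply_moves(
  increments=[
    {"gripper": 1, "tx": -1, "ty": 0, "tz": 20, "rx": 0, "ry": 0, "rz": 0},
    {"gripper": 1, "tx": 0, "ty": 0, "tz": 15, "rx": 0, "ry": 0, "rz": 0},
    {"gripper": 1, "tx": 0, "ty": 0, "tz": 14, "rx": 0, "ry": 0, "rz": 0},
    {"gripper": 1, "tx": 0, "ty": 0, "tz": 0, "rx": 0, "ry": 0, "rz": 0},
    {"gripper": 1, "tx": 0, "ty": 0, "tz": 0, "rx": 0, "ry": 0, "rz": 0},
  ],
)

```text
time: 3.1
tcp_pos: [0.5032, 0.1842, 0.2313]
tool_rot: [-0.029, 3.14, 0.001]
force: [0.1, -0.4, -0.3]
gripper_width: 0.0879
finger_force: 0.0
```

>>> apply_moves(
  increments=[
    {"gripper": 1, "tx": 1, "ty": 0, "tz": 6, "rx": 0, "ry": 0, "rz": 0},
    {"gripper": -1, "tx": 0, "ty": 0, "tz": 0, "rx": 0, "ry": 0, "rz": 0},
    {"gripper": -1, "tx": 0, "ty": 0, "tz": 0, "rx": 0, "ry": 0, "rz": 0},
    {"gripper": -1, "tx": 0, "ty": 0, "tz": 0, "rx": 0, "ry": 0, "rz": 0},
    {"gripper": -1, "tx": 0, "ty": 0, "tz": 0, "rx": 0, "ry": 0, "rz": 0},
    {"gripper": -1, "tx": 0, "ty": 0, "tz": 0, "rx": 0, "ry": 0, "rz": 0},
    {"gripper": -1, "tx": 0, "ty": 0, "tz": 0, "rx": 0, "ry": 0, "rz": 0},
    {"gripper": -1, "tx": 0, "ty": 0, "tz": 0, "rx": 0, "ry": 0, "rz": 0},
  ],
  squeeze=30,
)

```text
time: 3.77
tcp_pos: [0.5016, 0.184, 0.2242]
tool_rot: [-0.03, 3.141, 0.0]
force: [-0.3, -0.3, 0.4]
gripper_width: 0.0447
finger_force: 0.0
```

>>> apply_moves(
  increments=[
    {"gripper": -1, "tx": 0, "ty": 0, "tz": 0, "rx": 0, "ry": 0, "rz": 0},
    {"gripper": -1, "tx": 0, "ty": 0, "tz": 0, "rx": 0, "ry": 0, "rz": 0},
    {"gripper": -1, "tx": 0, "ty": 0, "tz": 0, "rx": 0, "ry": 0, "rz": 0},
    {"gripper": -1, "tx": 0, "ty": 0, "tz": 0, "rx": 0, "ry": 0, "rz": 0},
    {"gripper": -1, "tx": 0, "ty": 0, "tz": 0, "rx": 0, "ry": 0, "rz": 0},
    {"gripper": -1, "tx": 0, "ty": 0, "tz": 0, "rx": 0, "ry": 0, "rz": 0},
    {"gripper": -1, "tx": 0, "ty": 0, "tz": 0, "rx": 0, "ry": 0, "rz": 0},
    {"gripper": -1, "tx": 0, "ty": 0, "tz": 0, "rx": 0, "ry": 0, "rz": 0},
  ],
)

```text
time: 4.43
tcp_pos: [0.5015, 0.1843, 0.2241]
tool_rot: [-0.03, 3.141, 0.001]
force: [-0.8, 1.5, -0.8]
gripper_width: 0.0158
finger_force: 29.9
```

The fingers hold the bar at 15.8 mm with only a small side force. I turn clockwise (+rz) a little and check.

>>> apply_moves(
  increments=[
    {"gripper": -1, "tx": 0, "ty": 0, "tz": 0, "rx": 0, "ry": 0, "rz": 4},
    {"gripper": -1, "tx": 0, "ty": 0, "tz": 0, "rx": 0, "ry": 0, "rz": 4},
    {"gripper": -1, "tx": 0, "ty": 0, "tz": 0, "rx": 0, "ry": 0, "rz": 4},
    {"gripper": -1, "tx": 0, "ty": 0, "tz": 0, "rx": 0, "ry": 0, "rz": 4},
  ],
)

```text
time: 4.77
tcp_pos: [0.5015, 0.1844, 0.2242]
tool_rot: [-0.411, -3.114, -0.001]
force: [-0.6, 1.6, -0.4]
gripper_width: 0.0157
finger_force: 30.0
```

```bash
python3 -c "
from plant import get_obs
import numpy as np
o=get_obs();print({k:np.round(o[k],3) for k in('force','ft_torque','tool_rot','joint_pos')})"
```

```text
{'force': array([-0.579,  1.615, -0.375]), 'ft_torque': array([0.475, 0.078, 0.138]), 'tool_rot': array([-4.110e-01, -3.114e+00, -1.000e-03]), 'joint_pos': array([-0.552,  0.498,  0.105,  2.036, -0.088,  0.612,  0.919])}
```

>>> apply_moves(
  increments=[
    {"gripper": -1, "tx": 0, "ty": 0, "tz": 0, "rx": 0, "ry": 0, "rz": 5},
    {"gripper": -1, "tx": 0, "ty": 0, "tz": 0, "rx": 0, "ry": 0, "rz": 5},
    {"gripper": -1, "tx": 0, "ty": 0, "tz": 0, "rx": 0, "ry": 0, "rz": 5},
    {"gripper": -1, "tx": 0, "ty": 0, "tz": 0, "rx": 0, "ry": 0, "rz": 5},
    {"gripper": -1, "tx": 0, "ty": 0, "tz": 0, "rx": 0, "ry": 0, "rz": 5},
    {"gripper": -1, "tx": 0, "ty": 0, "tz": 0, "rx": 0, "ry": 0, "rz": 5},
    {"gripper": -1, "tx": 0, "ty": 0, "tz": 0, "rx": 0, "ry": 0, "rz": 5},
    {"gripper": -1, "tx": 0, "ty": 0, "tz": 0, "rx": 0, "ry": 0, "rz": 5},
  ],
)

```text
time: 5.43
tcp_pos: [0.5016, 0.1847, 0.2242]
tool_rot: [1.453, 2.785, 0.001]
force: [-0.3, 2.5, -2.5]
gripper_width: 0.0158
finger_force: 30.0
```

>>> apply_moves(
  increments=[
    {"gripper": -1, "tx": 0, "ty": 0, "tz": 0, "rx": 0, "ry": 0, "rz": 5},
    {"gripper": -1, "tx": 0, "ty": 0, "tz": 0, "rx": 0, "ry": 0, "rz": 5},
    {"gripper": -1, "tx": 0, "ty": 0, "tz": 0, "rx": 0, "ry": 0, "rz": 5},
    {"gripper": -1, "tx": 0, "ty": 0, "tz": 0, "rx": 0, "ry": 0, "rz": 3},
    {"gripper": -1, "tx": 0, "ty": 0, "tz": 0, "rx": 0, "ry": 0, "rz": 0},
    {"gripper": -1, "tx": 0, "ty": 0, "tz": 0, "rx": 0, "ry": 0, "rz": 0},
  ],
)

```text
time: 5.93
tcp_pos: [0.5017, 0.1847, 0.2242]
tool_rot: [1.864, 2.529, 0.002]
force: [1.9, 3.9, -3.1]
gripper_width: 0.0161
finger_force: 29.9
```

>>> apply_moves(
  increments=[
    {"gripper": 1, "tx": 0, "ty": 0, "tz": 0, "rx": 0, "ry": 0, "rz": 0},
    {"gripper": 1, "tx": 0, "ty": 0, "tz": 0, "rx": 0, "ry": 0, "rz": 0},
    {"gripper": 1, "tx": 0, "ty": 0, "tz": 0, "rx": 0, "ry": 0, "rz": 0},
    {"gripper": 1, "tx": 0, "ty": 0, "tz": 0, "rx": 0, "ry": 0, "rz": 0},
    {"gripper": 1, "tx": 0, "ty": 0, "tz": 0, "rx": 0, "ry": 0, "rz": 0},
    {"gripper": 1, "tx": 0, "ty": 0, "tz": 0, "rx": 0, "ry": 0, "rz": 0},
    {"gripper": 1, "tx": 0, "ty": 0, "tz": 0, "rx": 0, "ry": 0, "rz": 0},
    {"gripper": 1, "tx": 0, "ty": 0, "tz": 0, "rx": 0, "ry": 0, "rz": 0},
  ],
)

```text
time: 6.6
tcp_pos: [0.5016, 0.1839, 0.2242]
tool_rot: [-1.867, -2.527, 0.0]
force: [-0.3, 0.4, 0.7]
gripper_width: 0.066
finger_force: 0.0
```

>>> apply_moves(
  increments=[
    {"gripper": 1, "tx": 0, "ty": 0, "tz": -10, "rx": 0, "ry": 0, "rz": 0},
    {"gripper": 1, "tx": 0, "ty": 0, "tz": -20, "rx": 0, "ry": 0, "rz": 0},
    {"gripper": 1, "tx": 0, "ty": 0, "tz": -30, "rx": 0, "ry": 0, "rz": 0},
    {"gripper": 1, "tx": 0, "ty": 0, "tz": -30, "rx": 0, "ry": 0, "rz": 0},
    {"gripper": 1, "tx": 0, "ty": 0, "tz": -30, "rx": 0, "ry": 0, "rz": 0},
    {"gripper": 1, "tx": -35, "ty": 0, "tz": 0, "rx": 0, "ry": 0, "rz": 0},
    {"gripper": 1, "tx": -35, "ty": 0, "tz": 0, "rx": 0, "ry": 0, "rz": 0},
    {"gripper": 1, "tx": -30, "ty": 0, "tz": 0, "rx": 0, "ry": 0, "rz": 0},
    {"gripper": 1, "tx": 0, "ty": 0, "tz": 0, "rx": 0, "ry": 0, "rz": 0},
    {"gripper": 1, "tx": 0, "ty": 0, "tz": 0, "rx": 0, "ry": 0, "rz": 0},
  ],
)

```text
time: 7.43
tcp_pos: [0.5312, 0.0865, 0.345]
tool_rot: [1.872, 2.522, 0.001]
force: [0.2, -0.1, 0.6]
gripper_width: 0.0878
finger_force: 0.0
```

```bash
python3 w.py w4
```

```text
7.4333 [0.5312 0.0865 0.345 ] [-0.68  0.35  0.5   1.97 -0.22  0.87  0.23] yaw 106.85028182118492 tilt [ 0.001 -0.    -1.   ]
[([235, 29, 47, 64, 2140], [258.0, 61.9])]
brass [([252, 93, 13, 27, 311], [257.8, 106.0])]
```

View pics/w4.png

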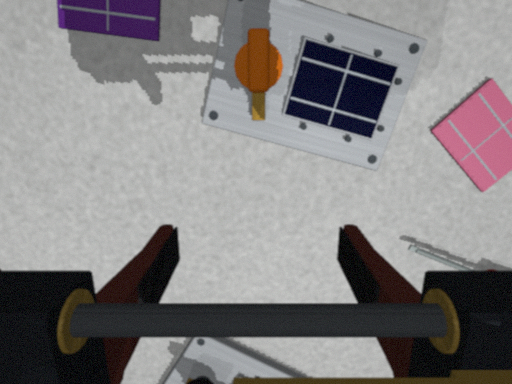

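The wrist view shows the toe tip at (258,120), well clear of the panel's near edge at about x=285. The panel is still between its pins, centred at (342,88), and the robot touches nothing.

```bash
python3 -c "
from plant import job_done
print(job_done())"
```

```text
the job is handed in; nothing more can be done
None
```

I turned the orange clamp about 74° clockwise (loosening it), so its toe is clear of the panel; the panel is still between its pins, the black clamp was not touched, and I handed the job in at about 7.5 s.

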